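# Spread the spice tins and slide their tray onto the mat

### The arm

A 6-joint arm with a two-finger parallel gripper is mounted at the origin on the work surface. World frame = base frame: x ahead of the robot, y to its left, z up, the work surface at z = 0. Lengths are in mm, angles in degrees, forces in N, time in s.
With the tool pointing down it reaches from about 300 to 850 mm from the base axis. Payload 4.2 kg.
Tool frame: the origin (TCP) lies between the finger pads; the fingertips stand 14 mm ahead of it and the grasp point (between the pads) lies 5 mm behind it (env.finger_overhang is the distance from the TCP to the fingertips, in mm); z points along the fingers, y is the line along which they close (so a half turn about z gives the same grasp; the last joint's range is limited). The gripper opens to 91 mm and grips with 3 to 60 N. Pads are 32 mm wide; open, the fingers measure 118 mm over their backs; the gripper's body (76 mm by 178 mm) begins 60 mm behind the grasp point.
Start: joints at [-65.489, 18.312, 89.639, -0, 72.044, -1.146], TCP at [248.97, -518.32, 227.976] pointing down, gripper open.
Joint ranges: [-177.97, 177.97], [-48.28, 115.42], [12.27, 149.76], [-77.06, 257.06], [2.81, 150.46], [-146.56, 146.56]. Speed limits (degrees/s): [147.25, 147.25, 180, 180, 180, 180].

### API

Orientations are given as [roll, pitch, yaw] about the fixed x, y, z axes, in that order (R = Rz(yaw) Ry(pitch) Rx(roll)).
In Python, from workcell import status, cams, env, finder gives the robot as it stands.
- The arm moves only by the tool apply_moves, never from a script. Its argument "increments" is a list of rows, each a list of 7 numbers: the opening, from -1 (shut) to 1 (fully open), then the shift along the world's x, y, z in m, then the turn, a rotation vector about the world's x, y, z in degrees. In form: [[gripper, x, y, z, ax, ay, az], ...]. A call has 1 to 5 rows; each row shifts and turns the commanded pose from where the row before left it; what a row does not reach is not made up. A row lasts 1/12 s, in which the tool goes at most 41.7 mm and 7.16 degrees, less where a joint would pass 70% of its speed; a pose out of reach is approached as far as the arm can. A call with a gripper value outside its range is refused whole. The fingers move at their own pace and stop on an object; "newtons" is the grip in N (left out, the last holds). Time passes only in rows, so rows that do not move let the fingers close. It gives the time, the measured TCP pose, the force, the opening and the grip force at its end, in the units of the state.
- status.state(): the state, without advancing time (a new reading comes with each control period).
- cams.grab_frame(name): name is "scene" or "side" or "wrist"; returns a dict with "color" (480x640x3 uint8, red, green, blue), "intrinsics" (3x3 intrinsics, pixels), "k1" (the pictures are not rectified: a ray, as slopes to the right and down, at radius r is drawn at 1 + k1 r^2 times it, then the intrinsics apply), "R" (3x3) and "t" (3): a world point X has camera coordinates R X + t. Camera axes: x right, y down, z forward; pixel columns grow to the right and rows downward; lengths in mm; the calibration is good to about 2 mm. A picture is of the moment at which its call begins. There is no depth.
- env.job_done(): hands the job in; it is judged then, once.
Trained networks look in the newest picture that a camera, given by its name, has taken for a name from the list of things; names that differ only in an ending like _2 or _b are one class to them, and where a whole thing is asked for, a point or a joint stands for the part that bears it (a point fixed in the world has none). Each returns a list of dicts, best first, with "score" (0 to 1); they miss things now and then, are a little off and sometimes report something else, mostly with a low value. They report only what shows in the picture. A call takes as long as a camera call. They do not tell look-alikes from the thing itself.
- finder.boxes_of(query, camera): "rect" ([left, top, width, height] in pixels, round what is visible of it).
- finder.trace(query, camera): "pixels" (480x640 bool, what is visible of it) and "rect" ([left, top, width, height] in pixels, round what is visible of it).
The state is a dict: "time_s": time; "qpos": joint angles; "qvel": joint speeds; "effort": joint torques, N m; "ee_pos": TCP position; "ee_rot": TCP orientation; "force": force on the tool from outside, world axes, zero at the start; "torque": the same for the moment, N m; "gripper_width": finger opening in mm; "gripper_force": force on a finger pad.
Only numpy, scipy, OpenCV 4.12 (cv2) and the standard library are available. Lean on these libraries where they do the work, as an engineer would, in place of code of your own. Each camera call takes 0.05 s, during which the arm holds its last target. There are 200 camera calls.

### The job

First spread the heap of spice tins over the tray's floor into a single even layer, one tin upright in each quarter of the tray with at least a finger's width clear between them. Only then slide the tray across the counter, without lifting it, until it sits wholly on the cork mat, square to it with its long side along the mat's long side. Tip no tin over, and leave the teapot, coffee press and egg cups where they are.

Things in the scene. Friction and masses are not known exactly. Their poses are not given: they have to be found in the camera images.
- tray: shallow open wooden tray, loose, about 0.45 kg empty. Outside 236 mm along its x, 266 mm along its y (the longer way), 30 mm high; walls 8 mm thick, floor 8 mm thick, so the inside is 220 x 250 mm and 22 mm deep. Two thin dark lines on its floor, along its x and y middle lines, divide it into four quarters. Origin at the centre of its underside.
- mat: flat cork mat lying fixed on the counter, 276 mm along its x and 306 mm along its y, 1 mm thick with no step to catch on; 20 mm larger than the tray on every side when the tray is centred with long side along long side. Origin at its centre on the counter, z up.
- tin_a: low round lidded steel tin, 60 mm across and 40 mm high, about 100 g, rigid and closed; origin at the centre of its underside, z up its axis. The four tins are alike and interchangeable. At the start tins a, b and c stand huddled on the tray floor, almost touching, and this is one of those three.
- tin_b: low round lidded steel tin, 60 mm across and 40 mm high, about 100 g, rigid and closed; origin at the centre of its underside, z up its axis. The four tins are alike and interchangeable. At the start tins a, b and c stand huddled on the tray floor, almost touching, and this is one of those three.
- tin_c: low round lidded steel tin, 60 mm across and 40 mm high, about 100 g, rigid and closed; origin at the centre of its underside, z up its axis. The four tins are alike and interchangeable. At the start tins a, b and c stand huddled on the tray floor, almost touching, and this is one of those three.
- tin_d: low round lidded steel tin, 60 mm across and 40 mm high, about 100 g, rigid and closed; origin at the centre of its underside, z up its axis. The four tins are alike and interchangeable. At the start tins a, b and c stand huddled on the tray floor, almost touching, and this one stands on top of them, its underside 48 mm above the counter.
- teapot: bystander: white ceramic teapot, 122 mm high, body 136 mm across, spout to its +y and handle to its -y (about 230 mm in all); origin under its centre.
- press: bystander: empty glass coffee press, 100 mm across, 224 mm high, handle to its -y out to 91 mm; origin under its centre.
- egg_cup_a: bystander: turned wooden egg cup, 52 mm across, 68 mm high; origin under its centre.
- egg_cup_b: bystander: turned wooden egg cup, 52 mm across, 68 mm high; origin under its centre.
There are look-alikes about, which are no part of the job. What is shaped like the tin_d but blue or pink is not meant.

How it is judged:
By the outcome, as a careful person would: the job done as asked, in the order asked, and still so for the second after the job is handed in, with the robot touching nothing.
It also fails if it takes over 72 s, if anything falls off the work surface, if the arm or the gripper's body presses on something with over 40 N, if the wrist force passes 120 N, or if a joint passes its speed limit or range.

## Working session

There is one attempt and no reset: what is moved stays moved. The work goes in short steps, Python scripts to look and compute and a tool call to move; the robot and the scene stay as the last step left them, time stands still between calls to the robot, and variables do not carry over. Pictures are saved under pics/ and viewed, at most 10 in all, crops included, and the job is handed in when it is done.

Besides the shell and the picture viewer there is one more tool, called after "Emit:" as name(argument=value, ...), one argument or row to a line, values as JSON. apply_moves: Moves the arm, as the interface text tells. Its arguments: {"type":"object","properties":{"increments":{"type":"array","items":{"type":"array","items":{"type":"number"}}},"newtons":{"type":"number"}},"required":["increments"]}

```bash
mkdir -p pics; cat > h.py <<'E'
import numpy as np, cv2
from workcell import status, cams, env, finder
def grab(n,f=None):
    g=cams.grab_frame(n)
    if f: cv2.imwrite('pics/'+f,g['color'][:,:,::-1])
    return g
def proj(g,X):
    X=np.atleast_2d(X).astype(float); c=X@np.array(g['R']).T+np.array(g['t']); s=c[:,:2]/c[:,2:]
    s=s*(1+g['k1']*(s**2).sum(1,keepdims=True)); K=np.array(g['intrinsics'])
    return s@K[:2,:2].T+K[:2,2]
def unproj(g,uv,z):
    K=np.array(g['intrinsics']); uv=np.atleast_2d(uv).astype(float); d=(uv-K[:2,2])/np.array([K[0,0],K[1,1]]); s=d.copy()
    for _ in range(20): s=d/(1+g['k1']*(s**2).sum(1,keepdims=True))
    R=np.array(g['R']); o=-R.T@np.array(g['t']); r=np.c_[s,np.ones(len(s))]@R
    return o+r*((z-o[2])/r[:,2])[:,None]
E
python3 - <<'E'
from h import *
print(status.state())
for n in ('scene','side'):
    g=grab(n,n+'0.png'); print(n,-np.array(g['R']).T@np.array(g['t']))
E
```

```text
{'time_s': 0.0, 'qpos': array([-6.54893219e+01,  1.83524786e+01,  8.97082654e+01, -2.16904637e-03,
        7.20433241e+01, -1.14566039e+00]), 'qvel': array([0.07148545, 0.01121519, 0.01260876, 0.00419354, 0.01208022,
       0.03686489]), 'effort': array([ 1.21481127e-03, -4.12454188e+01, -2.31974477e+01,  7.27169146e-02,
        4.57131083e-02, -1.55977777e-04]), 'ee_pos': array([ 248.74707058, -517.86408343,  227.09926771]), 'ee_rot': array([-1.79895911e+02, -1.89976677e-05,  2.56570091e+01]), 'force': array([-0.43877586,  0.34344487,  0.60173848]), 'torque': array([ 0.00933819, -0.01307169, -0.00125036]), 'gripper_force': 0.0, 'gripper_width': 91.35520273658194}
scene [1153.33408076 -668.14110708  805.33523068]
side [358.8516484  784.05009076 812.98420444]
```

View pics/scene0.png

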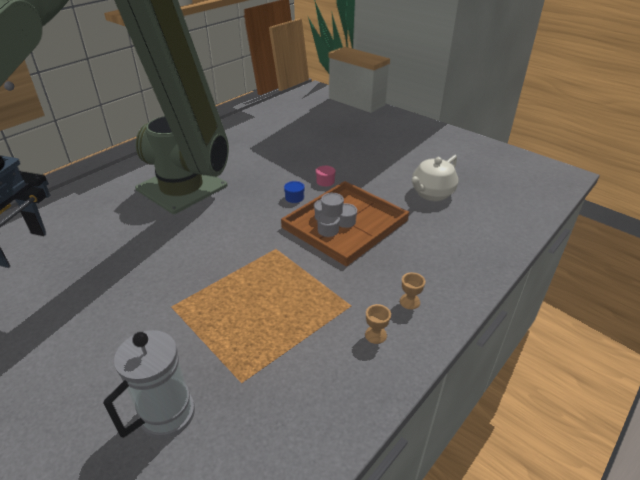

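View pics/side0.png

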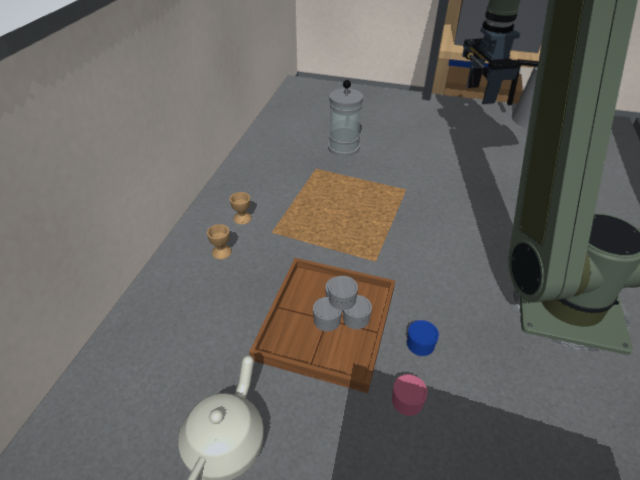

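The scene view shows the tray at about (345,220) with the four tins on its left half, and the mat at about (262,310). The side view shows the tray corners near (295,261), (395,276), (370,386) and (253,357), and the mat corners near (318,171), (406,186), (380,255) and (275,236). The top tin is at (342,290), with lower tins at (327,312) and (357,310) and one hidden behind.

```bash
cat > m.py <<'E'
from h import *
from scipy.optimize import least_squares
def rects(poly,w,h):  # not used for tilt
    pass
def fitrect(n,g,q,w,h,zs):
    """fit pose of box silhouette (convex hull of corners at heights zs) to mask hull by IoU-like distance"""
    r=finder.trace(q,n)[0]; m=r['pixels'].astype(np.uint8)
    m=max(cv2.findContours(m,0,1)[0],key=cv2.contourArea); mh=cv2.convexHull(m)
    c0=unproj(g,mh[:,0],zs[-1])[:,:2]
    (cx,cy),(a,b),ang=cv2.minAreaRect(c0.astype(np.float32))
    best=None
    M=mh[:,0].astype(float)
    def hull(p):
        c,s=np.cos(p[2]),np.sin(p[2]); L=np.array([[x,y] for x in(-w/2,w/2) for y in(-h/2,h/2)])@np.array([[c,s],[-s,c]])+p[:2]
        P=np.vstack([np.c_[L,np.full(4,z)] for z in zs]); return cv2.convexHull(proj(g,P).astype(np.float32))
    f=lambda p:[cv2.pointPolygonTest(hull(p),(float(u),float(v)),True) for u,v in M]
    for a0 in (ang,ang+90):
        s=least_squares(f,[cx,cy,np.radians(a0)],x_scale=[1,1,.01],diff_step=1e-4,loss='soft_l1')
        if best is None or s.cost<best.cost: best=s
    x=best.x; return np.r_[x[:2],(np.degrees(x[2])+90)%180-90,best.cost/len(M),r['score']]
E
python3 - <<'E'
from m import *
np.set_printoptions(precision=1,suppress=True)
for n in('scene','side'):
    g=grab(n)
    print(n,'tray',fitrect(n,g,'tray',236,266,(0,30)),'mat',fitrect(n,g,'mat',276,306,(1,)))
    for q in('tin_a','teapot','press','egg_cup_a'):
        for r in finder.boxes_of(q,n):
            l,t,w,h=r['rect']; print(q,round(r['score'],2),[round(x) for x in(l,t,w,h)],*[unproj(g,[l+w/2,t+h/2],z)[0,:2] for z in (28,68)])
E
```

```text
scene tray [498.6 187.2  -1.7   0.    0.7] mat [ 552.1 -185.7   -6.1    0.3    0.9]
tin_a 0.95 [319, 190, 27, 26] [433.9 208.5] [470.9 163.4]
tin_a 0.94 [318, 214, 24, 25] [498.7 121.1] [532.4  80.5]
tin_a 0.64 [283, 181, 23, 22] [311.2 179.2] [354.6 135.6]
tin_a 0.61 [316, 161, 18, 26] [314.8 316.1] [357.9 265.4]
tin_a 0.56 [340, 201, 20, 24] [499.9 203.7] [533.5 158.8]
tin_a 0.43 [312, 202, 12, 16] [425.3 154.6] [462.8 112.3]
teapot 0.66 [414, 154, 44, 44] [581.4 530.6] [610.8 468.9]
press 0.9 [102, 331, 94, 107] [ 561.4 -480.5] [ 591.8 -490.2]
egg_cup_a 0.97 [402, 272, 23, 38] [799.2  59.5] [817.5  22. ]
egg_cup_a 0.71 [367, 307, 23, 40] [801.1 -78.4] [ 819.3 -108.8]
side tray [497.8 187.1  -2.2   0.2   0.7] mat [ 683.5 -189.5  -25.2    2.6    0.6]
tin_a 0.82 [409, 322, 28, 34] [299.4 196.7] [302.4 226.6]
tin_a 0.77 [326, 277, 29, 34] [481.8 127.7] [475.5 161.2]
tin_a 0.71 [391, 370, 38, 41] [309.2 315.6] [311.7 339.5]
tin_a 0.69 [313, 296, 28, 36] [495.2 189.4] [488.3 219.7]
tin_a 0.63 [344, 296, 28, 34] [436.1 168.9] [432.2 200.3]
tin_a 0.47 [325, 278, 5, 20] [513.7 120.3] [505.8 154.1]
teapot 0.85 [180, 354, 85, 124] [615.5 448.8] [602.4 465.9]
press 0.77 [326, 81, 36, 74] [ 648.3 -620.9] [ 633.6 -549.3]
egg_cup_a 0.7 [208, 223, 26, 36] [797.9  43.2] [775.6  81. ]
egg_cup_a 0.57 [228, 189, 25, 35] [800.8 -90.4] [778.2 -45.8]
```

Emit:
apply_moves(
  increments=[
    [1,0.011,0.034,0.005,0,0,3.2],
    [1,0.011,0.034,0.005,0,0,3.2],
    [1,0.011,0.034,0.005,0,0,3.2],
    [1,0.011,0.034,0.005,0,0,3.2],
    [1,0.011,0.034,0.005,0,0,3.2],
  ],
)

```text
time_s: 1.22
ee_pos: [304.1, -346.8, 253.2]
ee_rot: [180.0, -0.0, 41.8]
force: [0.8, 0.1, 0.1]
gripper_width: 91.4
gripper_force: 0.0
```

Emit:
apply_moves(
  increments=[
    [1,0.011,0.034,0.005,0,0,3.2],
    [1,0.011,0.034,0.005,0,0,3.2],
    [1,0.011,0.034,0.005,0,0,3.2],
    [1,0.011,0.034,0.005,0,0,3.2],
    [1,0.011,0.034,0.005,0,0,3.2],
  ],
)

```text
time_s: 1.63
ee_pos: [359.1, -176.7, 278.5]
ee_rot: [179.9, -0.0, 57.8]
force: [0.7, 0.3, 1.0]
gripper_width: 91.5
gripper_force: 0.0
```

Emit:
apply_moves(
  increments=[
    [1,0.011,0.034,0.005,0,0,3.2],
    [1,0.011,0.034,0.005,0,0,3.2],
    [1,0.011,0.034,0.005,0,0,3.2],
    [1,0.011,0.034,0.005,0,0,3.2],
    [1,0.011,0.034,0.005,0,0,3.2],
  ],
)

```text
time_s: 2.05
ee_pos: [414.1, -6.5, 303.6]
ee_rot: [179.9, -0.0, 73.8]
force: [-0.1, 0.1, -0.4]
gripper_width: 91.0
gripper_force: 0.0
```

Emit:
apply_moves(
  increments=[
    [1,0.011,0.034,0.005,0,0,3.2],
    [1,0.011,0.034,0.005,0,0,3.2],
    [1,0.011,0.034,0.005,0,0,3.2],
    [1,0.011,0.034,0.005,0,0,3.2],
    [1,0,0,0,0,0,0],
  ],
)

```text
time_s: 2.47
ee_pos: [459.9, 132.9, 323.5]
ee_rot: [179.9, -0.2, 86.9]
force: [-0.4, -0.1, -0.9]
gripper_width: 91.4
gripper_force: 0.0
```

```bash
python3 - <<'E'
from h import *
np.set_printoptions(precision=1,suppress=True)
s=status.state(); print(s['time_s'],s['ee_pos'],s['ee_rot'],s['force'])
g=grab('wrist','w1.png'); R=np.array(g['R']);print(-R.T@np.array(g['t']));print(R)
for r in finder.boxes_of('tin_a','wrist'):
    l,t,w,h=r['rect']; print(round(r['score'],2),np.array(r['rect']),*[unproj(g,[l+w/2,t+h/2],z)[0,:2] for z in (28,48,68)])
gs=cams.grab_frame('scene'); 
print('mat corners scene',unproj(gs,[(275,253),(348,305),(247,370),(175,307)],1)[:,:2])
E
```

```text
2.4667 [459.9 132.9 323.5] [179.9  -0.2  86.9] [-0.4 -0.1 -0.9]
[463.5 212.  479.7]
[[ 1.  -0.1  0. ]
 [-0.1 -1.   0.3]
 [-0.  -0.3 -1. ]]
0.92 [170.8 144.2  50.6  47.1] [303.2 187.6] [310.3 188.7] [317.4 189.8]
0.91 [154.   27.   65.4  59.1] [311.8 321.4] [318.5 316.6] [325.2 311.8]
0.76 [314.2 191.9  44.6  39.4] [487.5 117.8] [486.5 121.9] [485.4 126.1]
0.68 [319.4 135.7  49.5  46.2] [500.4 188.2] [498.7 189.2] [497.1 190.3]
0.64 [277.2 153.5  38.4  49. ] [435.6 166.6] [436.9 168.6] [438.1 170.6]
0.55 [301.5 164.5  48.9  49.9] [474.5 149.1] [474.  151.8] [473.5 154.6]
mat corners scene [[ 444.1  -32.6]
 [ 699.4  -51.6]
 [ 659.2 -323.9]
 [ 408.3 -316.8]]
```

View pics/w1.png

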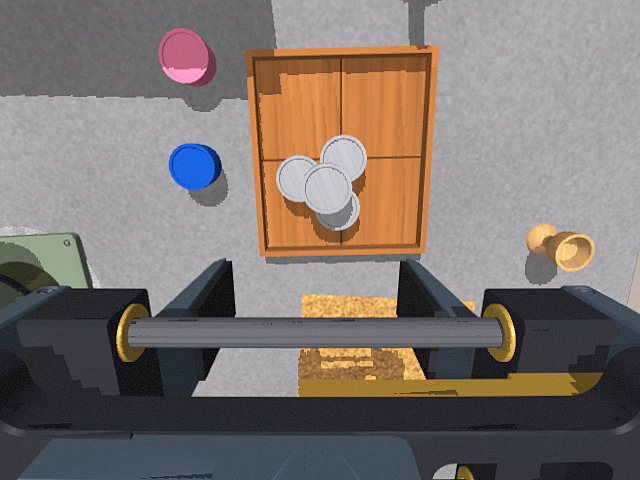

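The wrist picture shows the top tin's lid centred at (328,188). The lower lids are at (344,158), (298,178) and about (337,208). The tray's rim corners are (247,50), (437,47), (426,252) and (262,256).

```bash
python3 - <<'E'
from h import *
np.set_printoptions(precision=1,suppress=True)
g=grab('wrist')
print(unproj(g,[(328,188)],88),unproj(g,[(344,158),(298,178),(337,208)],48)[:,:2])
print(unproj(g,[(247,50),(437,47),(426,252),(262,256)],30)[:,:2])
print(unproj(g,[(341,57),(341,157),(341,243),(262,158),(425,157)],8)[:,:2])
E
```

```text
[[472.6 152.5  88. ]] [[495.7 183.3]
 [436.  162. ]
 [484.1 120. ]]
[[385.1 317.1]
 [614.2 306.3]
 [608.3  45.3]
 [375.3  53.6]]
[[499.9 306.9]
 [494.7 182.7]
 [489.7  59.1]
 [386.2 188.1]
 [610.  175.7]]
```

Emit:
apply_moves(
  increments=[
    [1,0.007,0.012,-0.03,0,0,1.5],
    [1,0.007,0.011,-0.035,0,0,1.5],
    [1,0,0,-0.035,0,0,0],
    [1,0,0,-0.035,0,0,0],
    [1,0,0,-0.035,0,0,0],
  ],
)

```text
time_s: 3.08
ee_pos: [471.6, 149.1, 151.8]
ee_rot: [180.0, 0.0, 89.3]
force: [-0.1, 0.7, -0.5]
gripper_width: 91.3
gripper_force: 0.0
```

Emit:
apply_moves(
  increments=[
    [1,0,0,-0.035,0,0,0],
    [1,0,0,-0.025,0,0,0],
    [1,0,0,-0.015,0,0,0],
    [1,0,0,0,0,0,0],
    [1,0,0,0,0,0,0],
  ],
)

```text
time_s: 3.5
ee_pos: [471.6, 149.4, 77.9]
ee_rot: [-179.9, 0.0, 89.3]
force: [0.4, 0.0, 0.2]
gripper_width: 91.3
gripper_force: 0.0
```

```bash
python3 - <<'E'
from h import *
np.set_printoptions(precision=1,suppress=True)
s=status.state(); print(s['time_s'],s['ee_pos'],s['ee_rot'],s['force'])
a=grab('wrist')['color'];b=grab('side')['color'][200:420,200:460]
b=cv2.resize(b,None,fx=.75*1.6,fy=.75*1.6);c=np.zeros((480+264,640,3),np.uint8);c[:480]=a;c[480:,:312]=b[:264,:312]
cv2.imwrite('pics/w2.png',cv2.resize(c,None,fx=.8,fy=.8)[:,:,::-1])
E
```

```text
3.5 [471.6 149.4  77.9] [-179.9    0.    89.3] [0.4 0.  0.2]
```

View pics/w2.png

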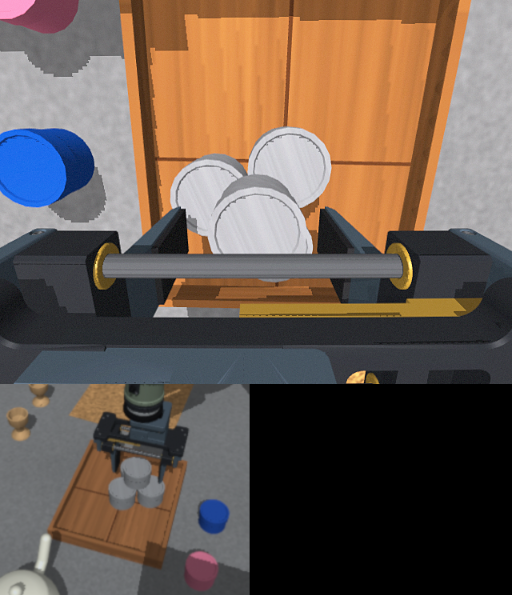

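The wrist view shows the top tin between the open fingers, with its lid at about (325,285) in full-size pixels. Lower lids are at (361,207) and (260,243).

```bash
python3 - <<'E'
from h import *
np.set_printoptions(precision=1,suppress=True)
g=grab('wrist'); print(unproj(g,[(325,285)],88)[0],unproj(g,[(361,207),(260,243)],48)[:,:2])
print(unproj(g,[(361,16),(362,200),(200,200),(510,204)],8)[:,:2])
E
```

```text
[477.1 163.2  88. ] [[498.8 193.2]
 [440.  172.4]]
[[501.4 301.5]
 [504.9 190.2]
 [393.4 191.6]
 [607.7 186.4]]
```

Emit:
apply_moves(
  increments=[
    [1,0.004,0.012,-0.005,0,0,0],
    [1,0,0,-0.005,0,0,0],
    [-1,0,0,0,0,0,0],
    [-1,0,0,0,0,0,0],
    [-1,0,0,0,0,0,0],
  ],
  newtons=15,
)

```text
time_s: 4.07
ee_pos: [475.9, 162.8, 67.9]
ee_rot: [-180.0, 0.0, 89.5]
force: [1.2, -0.2, 0.9]
gripper_width: 74.1
gripper_force: 0.0
```

Emit:
apply_moves(
  increments=[
    [-1,0,0,0,0,0,0],
    [-1,0,0,0,0,0,0],
    [-1,0,0,0.01,0,0,0],
  ],
)

```text
time_s: 4.32
ee_pos: [474.5, 162.2, 76.8]
ee_rot: [-179.8, 0.1, 89.5]
force: [-0.7, -0.2, -1.5]
gripper_width: 60.1
gripper_force: 15.0
```

Emit:
apply_moves(
  increments=[
    [-1,0,0,0.015,0,0,0],
    [-1,-0.009,0.029,0,0,0,0],
    [-1,-0.009,0.029,0,0,0,0],
    [-1,-0.01,0.03,0,0,0,0],
    [-1,0,0,-0.02,0,0,0],
  ],
)

```text
time_s: 4.73
ee_pos: [449.8, 256.2, 76.7]
ee_rot: [179.5, -0.4, 89.6]
force: [0.6, -0.2, -0.5]
gripper_width: 59.6
gripper_force: 15.0
```

Emit:
apply_moves(
  increments=[
    [-1,0,0,-0.02,0,0,0],
    [-1,0,0,-0.012,0,0,0],
    [-1,0,0,-0.007,0,0,0],
    [-1,0,0,0,0,0,0],
  ],
)

```text
time_s: 5.07
ee_pos: [447.2, 250.3, 33.1]
ee_rot: [-179.9, 0.1, 89.5]
force: [0.4, 0.7, -1.4]
gripper_width: 59.9
gripper_force: 15.0
```

Emit:
apply_moves(
  increments=[
    [-1,0,0,-0.003,0,0,0],
    [-1,0,0,-0.0015,0,0,0],
    [-1,0,0,0,0,0,0],
  ],
)

```text
time_s: 5.32
ee_pos: [448.4, 250.7, 30.0]
ee_rot: [179.9, -0.0, 89.4]
force: [-0.1, 0.1, -1.8]
gripper_width: 59.8
gripper_force: 15.0
```

Emit:
apply_moves(
  increments=[
    [0.55,0,0,0,0,0,0],
    [0.55,0,0,0,0,0,0],
    [0.55,0,0,0,0,0,0],
  ],
)

```text
time_s: 5.57
ee_pos: [448.4, 250.8, 30.0]
ee_rot: [179.9, -0.0, 89.4]
force: [1.0, -0.8, 0.0]
gripper_width: 70.6
gripper_force: 0.0
```

Emit:
apply_moves(
  increments=[
    [0.55,0,0,0.04,0,0,0],
    [1,0,0,0.04,0,0,0],
    [1,0.013,-0.038,0.01,0,0,6.5],
    [1,0.013,-0.038,0,0,0,6.5],
    [1,0.013,-0.038,0,0,0,6.5],
  ],
)

```text
time_s: 5.98
ee_pos: [486.4, 141.6, 120.9]
ee_rot: [179.8, 0.0, 108.5]
force: [1.0, -0.3, -0.5]
gripper_width: 90.5
gripper_force: 0.0
```

Emit:
apply_moves(
  increments=[
    [1,0,-0.007,0,0,0,0],
    [1,0,0,0,0,0,0],
  ],
)

```text
time_s: 6.15
ee_pos: [485.6, 133.2, 119.4]
ee_rot: [180.0, 0.0, 107.7]
force: [0.4, 0.8, 0.9]
gripper_width: 91.1
gripper_force: 0.0
```

```bash
python3 - <<'E'
from h import *
np.set_printoptions(precision=1,suppress=True)
s=status.state(); print(s['time_s'],s['ee_pos'],s['ee_rot'],s['force'])
g=grab('wrist','w3.png')
for r in finder.boxes_of('tin_a','wrist'): print(round(r['score'],2),np.array(r['rect']))
gs=grab('side')
for r in finder.boxes_of('tin_a','side'):
    l,t,w,h=r['rect']; print(round(r['score'],2),np.array(r['rect']),unproj(gs,[l+w/2,t+h/2],28)[0,:2])
E
```

```text
6.15 [485.6 133.2 119.4] [180.    0.  107.7] [0.4 0.8 0.9]
0.9 [312.9 144.7  89.6  85. ]
0.9 [265.5  20.4  94.9 104.5]
0.87 [ 31.8  42.4 118.8  96.4]
0.84 [276.  214.4  84.2  89. ]
0.8 [226.5 146.3  87.2  85.1]
0.86 [327.4 275.2  25.5  29.3] [485.6 117.5]
0.78 [395.5 371.5  32.9  41.4] [305.8 317.3]
0.74 [327.3 323.5  32.2  34.5] [449.2 243.6]
0.62 [408.5 321.1  28.8  34.6] [298.8 195.9]
0.59 [314.5 294.9  26.4  36.7] [495.9 186.4]
```

View pics/w3.png

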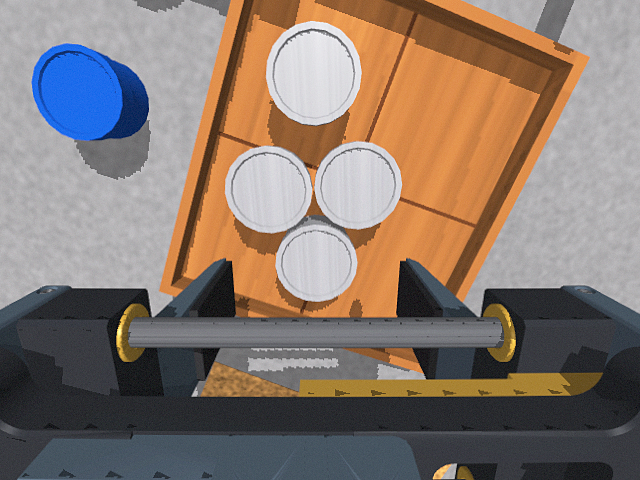

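All four tins are upright. The wrist picture shows the lids at d (313,73), b (268,188), a (358,184) and c (316,262).

```bash
python3 - <<'E'
from h import *
np.set_printoptions(precision=1,suppress=True)
g=grab('wrist'); print(unproj(g,[(313,73),(268,188),(358,184),(316,262)],48)[:,:2]); print(unproj(g,[(221,134),(414,14),(476,225),(368,140)],8)[:,:2]); print(unproj(g,[(240,0),(588,60),(163,285)],30)[:,:2])
E
```

```text
[[445.9 250. ]
 [438.8 172.5]
 [496.  194. ]
 [486.3 131.8]]
[[389.4 194.3]
 [499.  314.9]
 [606.5 189.5]
 [498.  224.9]]
[[387.2 279.4]
 [617.  318.5]
 [378.1  68.8]]
```

Emit:
apply_moves(
  increments=[
    [1,0,-0.001,-0.03,0,0,0],
    [1,0,0,-0.03,0,0,0],
    [1,0,0,-0.02,0,0,0],
    [1,0,0,-0.009,0,0,0],
    [1,0,0,0,0,0,0],
  ],
)

```text
time_s: 6.82
ee_pos: [483.7, 134.7, 28.2]
ee_rot: [-179.7, -0.0, 108.1]
force: [0.8, 0.7, -0.6]
gripper_width: 91.0
gripper_force: 0.0
```

Emit:
apply_moves(
  increments=[
    [-1,0,0,0,0,0,0],
    [-1,0,0,0,0,0,0],
    [-1,0,0,0,0,0,0],
    [-1,0,0,0,0,0,0],
    [-1,0,0,0,0,0,0],
  ],
)

```text
time_s: 7.23
ee_pos: [485.7, 134.2, 30.8]
ee_rot: [179.9, 0.0, 108.0]
force: [-0.2, 0.1, 0.1]
gripper_width: 60.8
gripper_force: 0.3
```

Emit:
apply_moves(
  increments=[
    [-1,0,0,0,0,0,0],
    [-1,0,0,0.008,0,0,0],
    [-1,0.02,-0.003,0,0,0,0],
    [-1,0.025,-0.004,0,0,0,0],
    [-1,0.021,-0.004,0,0,0,0],
  ],
)

```text
time_s: 7.65
ee_pos: [553.0, 123.3, 39.0]
ee_rot: [179.9, 0.0, 108.0]
force: [-0.0, 0.5, -0.5]
gripper_width: 59.7
gripper_force: 15.0
```

Emit:
apply_moves(
  increments=[
    [-1,0,0,-0.004,0,0,0],
    [-1,0,0,-0.003,0,0,0],
    [-1,0,0,0,0,0,0],
  ],
)

```text
time_s: 7.9
ee_pos: [550.8, 123.1, 30.8]
ee_rot: [-180.0, -0.0, 108.0]
force: [0.6, 1.1, -0.4]
gripper_width: 59.5
gripper_force: 15.0
```

Emit:
apply_moves(
  increments=[
    [0.6,0,0,0,0,0,0],
    [0.6,0,0,0,0,0,0],
    [0.6,0,0,0.035,0,0,0],
    [1,0,0,0.035,0,0,7],
    [1,-0.01,0.012,0,0,0,7],
  ],
)

```text
time_s: 8.32
ee_pos: [546.0, 135.2, 107.3]
ee_rot: [179.3, 0.3, 122.3]
force: [1.1, 0.5, 0.4]
gripper_width: 83.6
gripper_force: 0.0
```

Emit:
apply_moves(
  increments=[
    [1,-0.01,0.012,0,0,0,7],
    [1,-0.01,0.012,0,0,0,7],
    [1,-0.01,0.012,0,0,0,7],
    [1,-0.01,0.012,0,0,0,7],
    [1,-0.005,0.011,0,0,0,7],
  ],
)

```text
time_s: 8.73
ee_pos: [494.0, 194.6, 101.1]
ee_rot: [-179.9, -0.1, 157.4]
force: [0.3, 0.5, -0.2]
gripper_width: 91.3
gripper_force: 0.0
```

Emit:
apply_moves(
  increments=[
    [1,0,0,0,0,0,7],
    [1,0,0,0,0,0,1],
    [1,0,0,0,0,0,0],
  ],
)

```text
time_s: 8.98
ee_pos: [495.7, 194.3, 101.2]
ee_rot: [-180.0, -0.0, 164.9]
force: [0.1, -0.3, -0.5]
gripper_width: 91.2
gripper_force: 0.0
```

Emit:
apply_moves(
  increments=[
    [1,0,0,-0.03,0,0,0],
    [1,0,0,-0.025,0,0,0],
    [1,0,0,-0.016,0,0,0],
    [1,0,0,0,0,0,0],
    [-1,0,0,0,0,0,0],
  ],
)

```text
time_s: 9.4
ee_pos: [495.9, 193.7, 29.6]
ee_rot: [-179.9, -0.1, 164.9]
force: [0.7, 0.0, 0.5]
gripper_width: 87.1
gripper_force: 0.0
```

Emit:
apply_moves(
  increments=[
    [-1,0,0,0,0,0,0],
    [-1,0,0,0,0,0,0],
    [-1,0,0,0,0,0,0],
    [-1,0,0,0,0,0,0],
    [-1,0,0,0,0,0,0],
  ],
)

```text
time_s: 9.82
ee_pos: [496.8, 194.2, 31.0]
ee_rot: [180.0, 0.1, 165.0]
force: [-0.1, -1.0, 5.5]
gripper_width: 60.3
gripper_force: 15.0
```

Emit:
apply_moves(
  increments=[
    [-1,0,0,0.008,0,0,0],
    [-1,0.02,0.018,0,0,0,0],
    [-1,0.02,0.018,0,0,0,0],
    [-1,0.018,0.018,0,0,0,0],
    [-1,0,0,-0.003,0,0,0],
  ],
)

```text
time_s: 10.23
ee_pos: [559.0, 251.9, 36.5]
ee_rot: [179.7, 0.3, 165.1]
force: [0.5, 0.2, -0.6]
gripper_width: 59.7
gripper_force: 15.0
```

Emit:
apply_moves(
  increments=[
    [-1,0,0,-0.003,0,0,0],
    [-1,0,0,-0.001,0,0,0],
    [-1,0,0,0,0,0,0],
    [0.6,0,0,0,0,0,0],
    [0.6,0,0,0,0,0,0],
  ],
)

```text
time_s: 10.65
ee_pos: [553.6, 247.5, 31.1]
ee_rot: [-180.0, -0.0, 165.0]
force: [-0.2, -0.2, 1.1]
gripper_width: 70.1
gripper_force: 0.0
```

Emit:
apply_moves(
  increments=[
    [0.6,0,0,0,0,0,0],
    [0.6,0,0,0,0,0,0],
    [0.6,0,0,0.035,0,0,0],
    [0.55,0,0,0.035,0,0,-7],
    [0.55,-0.03,-0.02,0,0,0,-7],
  ],
)

```text
time_s: 11.07
ee_pos: [534.2, 232.8, 108.3]
ee_rot: [179.0, 0.8, 150.7]
force: [1.3, 0.2, 0.5]
gripper_width: 70.6
gripper_force: 0.0
```

Emit:
apply_moves(
  increments=[
    [0.55,-0.03,-0.02,0,0,0,-7],
    [0.55,-0.03,-0.02,0,0,0,-7],
    [0.55,-0.03,-0.02,0,0,0,-2],
    [0.55,0,0,0,0,0,0],
    [0.55,0,0,0,0,0,0],
  ],
)

```text
time_s: 11.48
ee_pos: [432.6, 167.2, 101.3]
ee_rot: [-180.0, -0.0, 135.0]
force: [0.8, 0.8, -0.1]
gripper_width: 70.7
gripper_force: 0.0
```

```bash
python3 - <<'E'
from h import *
g=grab('wrist','w4.png')
E
```

```text
(no output)
```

View pics/w4.png

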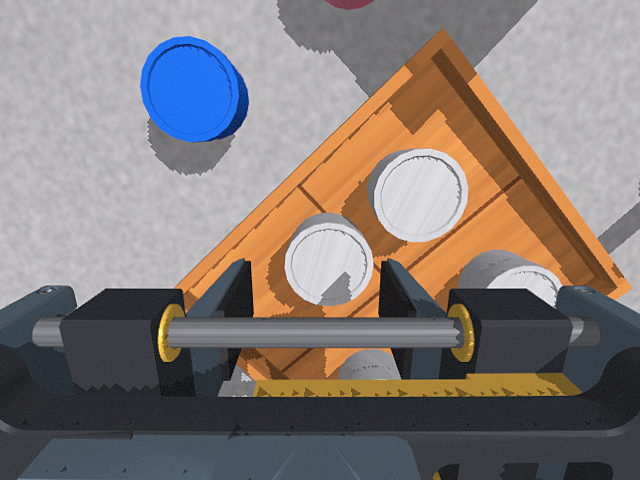

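The tin left in the heap (b) has its lid at (328,263) between the fingers. Tin d is at (420,195), clear of the right finger.

Emit:
apply_moves(
  increments=[
    [0.55,0.005,0.004,0,0,0,0],
    [0.55,0,0,-0.03,0,0,0],
    [0.55,0,0,-0.025,0,0,0],
    [0.55,0,0,-0.015,0,0,0],
    [0.55,0,0,0,0,0,0],
  ],
)

```text
time_s: 11.95
ee_pos: [438.9, 172.4, 28.2]
ee_rot: [-179.7, -0.1, 135.1]
force: [0.3, -0.2, -0.4]
gripper_width: 70.8
gripper_force: 0.0
```

Emit:
apply_moves(
  increments=[
    [-1,0,0,0,0,0,0],
    [-1,0,0,0,0,0,0],
    [-1,0,0,0,0,0,0],
    [-1,0,0,0,0,0,0],
  ],
)

```text
time_s: 12.28
ee_pos: [440.3, 172.6, 32.0]
ee_rot: [179.9, 0.1, 135.0]
force: [0.2, 0.1, 0.3]
gripper_width: 59.6
gripper_force: 15.0
```

Emit:
apply_moves(
  increments=[
    [-1,0,0,0.008,0,0,0],
    [-1,0.001,-0.015,0,0,0,0],
    [-1,0.001,-0.017,0,0,0,0],
    [-1,0.001,-0.015,0,0,0,0],
    [-1,0,0,-0.004,0,0,0],
  ],
)

```text
time_s: 12.7
ee_pos: [443.0, 123.7, 36.4]
ee_rot: [179.9, 0.1, 134.9]
force: [0.3, -0.0, -0.8]
gripper_width: 60.1
gripper_force: 15.0
```

Emit:
apply_moves(
  increments=[
    [-1,0,0,-0.004,0,0,0],
    [-1,0,0,-0.001,0,0,0],
    [-1,0,0,0,0,0,0],
    [0.55,0,0,0,0,0,0],
    [0.55,0,0,0,0,0,0],
  ],
)

```text
time_s: 13.12
ee_pos: [442.7, 125.9, 30.3]
ee_rot: [179.9, 0.0, 135.1]
force: [0.2, 0.3, 0.5]
gripper_width: 69.1
gripper_force: 0.0
```

Emit:
apply_moves(
  increments=[
    [0.55,0,0,0,0,0,0],
    [0.55,0,0,0,0,0,0],
    [0.55,0,0,0.035,0,0,0],
    [0.3,0,0,0.035,0,0,7],
    [0,0.01,-0.02,0.02,0,0,7],
  ],
)

```text
time_s: 13.53
ee_pos: [452.3, 107.2, 122.5]
ee_rot: [179.9, 0.0, 149.5]
force: [1.8, -0.1, -0.5]
gripper_width: 60.0
gripper_force: 0.0
```

Emit:
apply_moves(
  increments=[
    [-0.2,0.01,-0.03,0.02,0,0,7],
    [-0.2,0.01,-0.03,0.02,0,0,7],
    [-0.2,0.01,-0.02,0,0,0,7],
    [-0.2,0.01,-0.01,0,0,0,7],
    [-0.2,0,0,0,0,0,1],
  ],
)

```text
time_s: 13.95
ee_pos: [493.7, 15.2, 159.3]
ee_rot: [-180.0, 0.1, 177.7]
force: [0.0, -0.3, 0.9]
gripper_width: 36.8
gripper_force: 0.0
```

```bash
python3 - <<'E'
from m import *
np.set_printoptions(precision=1,suppress=True)
s=status.state(); print(s['time_s'],s['ee_pos'],s['ee_rot'])
for n in('scene','side'):
    g=grab(n,n+'1.png'); print(n,fitrect(n,g,'tray',236,266,(0,30)))
    for r in finder.boxes_of('tin_a',n):
        l,t,w,h=r['rect']; print(round(r['score'],2),np.array(r['rect']),unproj(g,[l+w/2,t+h/2],28)[0,:2])
print(unproj(g,[(318,171),(406,186),(380,255),(275,236)],1)[:,:2], 'press base',unproj(g,[(344,150)],0)[0,:2])
E
```

```text
13.95 [493.7  15.2 159.3] [-180.     0.1  177.7]
scene [499.1 186.7  -2.1   0.1   0.9]
0.79 [331.9 223.   28.6  26.5] [558.7 115.1]
0.78 [316.5 167.4  16.3  19.9] [327.2 297.9]
0.75 [302.9 206.1  25.8  22.9] [445.1 124.4]
0.74 [364.8 203.5  25.4  20.7] [561.2 249.5]
0.7 [334.9 184.   23.   25.5] [443.9 258.8]
side [496.4 186.7  -2.3   0.2   0.7]
0.92 [327.9 325.8  31.5  35.2] [447.4 249.5]
0.92 [394.4 374.8  31.9  35.2] [308.6 318.4]
0.91 [345.7 283.1  26.2  29.8] [441.9 129. ]
0.8 [410.5 320.2  28.2  36.9] [295.5 195.6]
0.62 [274.  314.   34.7  32.8] [555.4 247.5]
0.56 [299.  266.   22.1  35.8] [553.4 118.6]
[[ 660.  -338.4]
 [ 398.1 -335.5]
 [ 422.3  -39.3]
 [ 689.5  -34.7]] press base [ 611.7 -472.7]
```

View pics/side1.png

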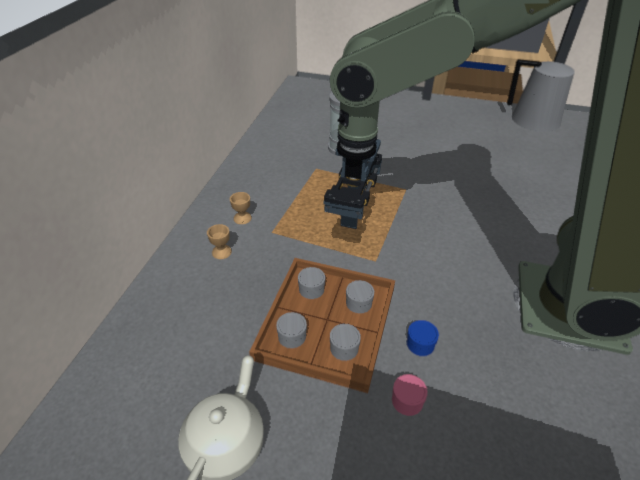

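All four tins stand upright, one in each quarter, at side-view pixels (312,281), (360,296), (292,329) and (345,341). Next I grip the tray's -y wall at its middle.

Emit:
apply_moves(
  increments=[
    [-0.35,0,0.03,0,0,0,0],
    [-0.35,0,0.0125,-0.03,0,0,0],
    [-0.35,0,0,-0.035,0,0,0],
    [-0.35,0,0,-0.03,0,0,0],
    [-0.35,0,0,0,0,0,0],
  ],
)

```text
time_s: 14.67
ee_pos: [487.2, 59.9, 59.2]
ee_rot: [-179.9, -0.7, 177.7]
force: [-0.7, -0.5, -0.2]
gripper_width: 29.6
gripper_force: 0.0
```

Emit:
apply_moves(
  increments=[
    [-0.35,0,0,-0.02,0,0,0],
    [-0.35,0,0,-0.013,0,0,0],
    [-0.35,0,0,-0.003,0,0,0],
    [-0.35,0,0,0,0,0,0],
  ],
)

```text
time_s: 15.0
ee_pos: [491.8, 59.6, 28.3]
ee_rot: [180.0, -0.0, 177.6]
force: [-0.3, 0.9, -0.2]
gripper_width: 29.4
gripper_force: 0.0
```

Emit:
apply_moves(
  increments=[
    [-1,0,-0.001,0,0,0,0],
    [-1,0,0,0,0,0,0],
    [-1,0,0,0,0,0,0],
    [-1,0,0,0,0,0,0],
    [-1,0,0,0,0,0,0],
  ],
  newtons=30,
)

```text
time_s: 15.42
ee_pos: [492.5, 58.5, 28.9]
ee_rot: [180.0, 0.1, 177.7]
force: [-0.3, 1.3, 6.4]
gripper_width: 7.5
gripper_force: 30.0
```

```bash
python3 - <<'E'
import m
from m import *
np.set_printoptions(precision=1,suppress=True)
for n,c in(('scene',(262,310)),('side',(340,213))):
    im=cv2.imread(f'pics/{n}0.png'); g=cams.grab_frame(n)
    h=cv2.cvtColor(im,cv2.COLOR_BGR2HSV); k=((h[...,1]>90)&(h[...,2]>90)).astype(np.uint8)
    k=cv2.morphologyEx(k,cv2.MORPH_CLOSE,np.ones((5,5)));_,lab=cv2.connectedComponents(k)
    k=lab==lab[c[1],c[0]]; k=cv2.morphologyEx(k.astype(np.uint8),cv2.MORPH_OPEN,np.ones((7,7)))
    class F: trace=staticmethod(lambda q,n:[dict(pixels=k,score=1)])
    m.finder=F; print(n,k.sum(),fitrect(n,g,'mat',276,306,(1,)))
E
```

```text
scene 12088 [ 552.  -185.1   -6.1    0.     1. ]
side 7476 [ 550.1 -182.9   -6.3    0.     1. ]
```

Emit:
apply_moves(
  increments=[
    [-1,0.0006,-0.005,0,0,0,-0.15],
    [-1,0.0012,-0.01,0,0,0,-0.15],
    [-1,0.0018,-0.0155,0,0,0,-0.15],
    [-1,0.0018,-0.0155,0,0,0,-0.15],
    [-1,0.0018,-0.0155,0,0,0,-0.15],
  ],
)

```text
time_s: 15.93
ee_pos: [499.6, -2.0, 28.9]
ee_rot: [179.8, 0.1, 176.8]
force: [-0.8, 7.8, 6.9]
gripper_width: 7.7
gripper_force: 30.0
```

Emit:
apply_moves(
  increments=[
    [-1,0.0018,-0.0155,0,0,0,-0.15],
    [-1,0.0018,-0.0155,0,0,0,-0.15],
    [-1,0.0018,-0.0155,0,0,0,-0.15],
    [-1,0.0018,-0.0155,0,0,0,-0.15],
    [-1,0.0018,-0.0155,0,0,0,-0.15],
  ],
)

```text
time_s: 16.35
ee_pos: [508.3, -79.5, 28.9]
ee_rot: [179.8, 0.0, 176.0]
force: [-1.1, 9.0, 6.6]
gripper_width: 7.7
gripper_force: 30.0
```

Emit:
apply_moves(
  increments=[
    [-1,0.0018,-0.0155,0,0,0,-0.15],
    [-1,0.0018,-0.0155,0,0,0,-0.15],
    [-1,0.0018,-0.0155,0,0,0,-0.15],
    [-1,0.0018,-0.0155,0,0,0,-0.15],
    [-1,0.0018,-0.0155,0,0,0,-0.15],
  ],
)

```text
time_s: 16.77
ee_pos: [516.9, -156.7, 28.9]
ee_rot: [179.8, -0.0, 175.3]
force: [-1.6, 10.3, 8.6]
gripper_width: 7.7
gripper_force: 30.0
```

Emit:
apply_moves(
  increments=[
    [-1,0.0018,-0.0155,0,0,0,-0.15],
    [-1,0.0018,-0.0155,0,0,0,-0.15],
    [-1,0.0018,-0.0155,0,0,0,-0.15],
    [-1,0.0018,-0.0155,0,0,0,-0.15],
    [-1,0.0018,-0.0155,0,0,0,-0.15],
  ],
)

```text
time_s: 17.18
ee_pos: [525.7, -233.8, 28.9]
ee_rot: [179.8, -0.1, 174.6]
force: [-1.2, 10.0, 9.2]
gripper_width: 8.0
gripper_force: 30.0
```

Emit:
apply_moves(
  increments=[
    [-1,0.0019,-0.0155,0,0,0,-0.15],
    [-1,0.0019,-0.0155,0,0,0,-0.15],
    [-1,0.0019,-0.0155,0,0,0,-0.15],
    [-1,0.0019,-0.0155,0,0,0,-0.15],
    [-1,0.0013,-0.01,0,0,0,-0.15],
  ],
)

```text
time_s: 17.6
ee_pos: [534.8, -306.4, 28.9]
ee_rot: [179.8, -0.1, 173.8]
force: [-1.6, 11.1, 10.2]
gripper_width: 8.0
gripper_force: 30.0
```

Emit:
apply_moves(
  increments=[
    [-1,0.0008,-0.005,0,0,0,-0.15],
    [-1,0,0,0,0,0,0],
    [-1,0,0,0,0,0,0],
  ],
)

```text
time_s: 17.85
ee_pos: [535.6, -312.0, 28.9]
ee_rot: [179.9, -0.0, 173.7]
force: [-1.6, 4.4, 6.1]
gripper_width: 7.7
gripper_force: 30.0
```

```bash
python3 - <<'E'
from m import *
np.set_printoptions(precision=1,suppress=True)
for n in('scene','side'):
    g=grab(n,n+'2.png'); print(n,fitrect(n,g,'tray',236,266,(0,30)))
E
```

```text
Traceback (most recent call last):
  File "m.py", line 7, in fitrect
    r=finder.trace(q,n)[0]; m=r['pixels'].astype(np.uint8)
      ~~~~~~~~~~~~~~~~~^^^
IndexError: list index out of range
```

View pics/scene2.png

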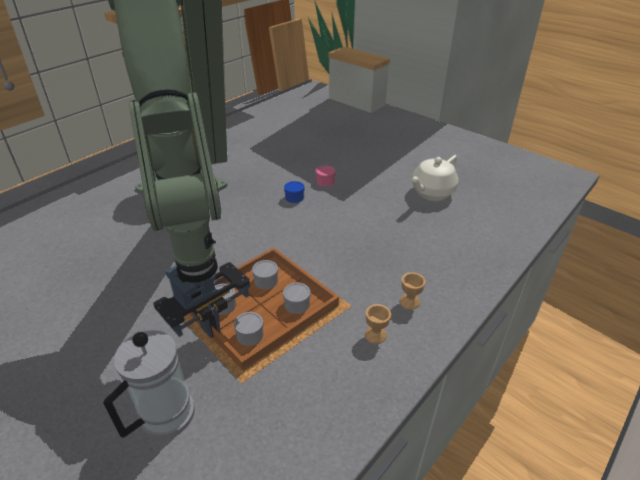

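The tray is on the mat, roughly centred at (262,305), and all tins are upright. I release and retreat to check it.

Emit:
apply_moves(
  increments=[
    [-0.4,0,0,0,0,0,0],
    [-0.4,0,0,0,0,0,0],
    [-0.4,0,0,0,0,0,0],
    [-0.4,0,0,0,0,0,0],
    [-0.4,0,0,0.02,0,0,0],
  ],
)

```text
time_s: 18.37
ee_pos: [533.3, -311.3, 44.4]
ee_rot: [179.8, -0.4, 173.7]
force: [0.4, -0.4, 0.1]
gripper_width: 27.4
gripper_force: 0.0
```

Emit:
apply_moves(
  increments=[
    [-0.4,0,0,0.035,0,0,0],
    [-0.4,0,0,0.035,0,0,0],
    [-0.4,0,0,0.035,0,0,0],
    [-0.4,0,0,0.035,0,0,0],
    [-0.4,-0.03,0,0.02,0,0,0],
  ],
)

```text
time_s: 18.78
ee_pos: [510.7, -313.9, 211.8]
ee_rot: [-179.8, 0.5, 173.9]
force: [0.8, 0.5, 1.2]
gripper_width: 27.5
gripper_force: 0.0
```

Emit:
apply_moves(
  increments=[
    [-0.4,-0.035,-0.01,0.01,0,0,0],
    [-0.4,-0.035,-0.01,0.01,0,0,0],
    [-0.4,-0.035,-0.01,0.01,0,0,0],
    [-0.4,-0.035,-0.01,0,0,0,0],
    [-0.4,-0.02,0,0,0,0,0],
  ],
)

```text
time_s: 19.2
ee_pos: [342.8, -353.8, 238.6]
ee_rot: [-179.9, -0.0, 173.6]
force: [0.3, 0.9, -0.3]
gripper_width: 27.3
gripper_force: 0.0
```

```bash
python3 - <<'E'
from m import *
np.set_printoptions(precision=1,suppress=True)
for n in('scene','side'):
    g=grab(n,n+'3.png')
    try: print(n,fitrect(n,g,'tray',236,266,(0,30)))
    except Exception as e: print(n,e)
    for r in finder.boxes_of('tin_a',n):
        l,t,w,h=r['rect']; print(round(r['score'],2),unproj(g,[l+w/2,t+h/2],28)[0,:2])
E
```

```text
scene [ 550.9 -185.6   -6.1    0.1    0.9]
0.81 [ 491.3 -243.5]
0.74 [ 505.8 -118.4]
0.74 [321.6 316.5]
0.73 [ 617.2 -126.9]
0.6 [307.2 189.2]
side [ 549.7 -185.1   -6.4    0.1    0.9]
0.87 [296.4 194.7]
0.86 [ 608.3 -127.4]
0.83 [ 488.  -246.8]
0.82 [ 593.3 -251.6]
0.75 [ 505.6 -122.3]
```

View pics/side3.png

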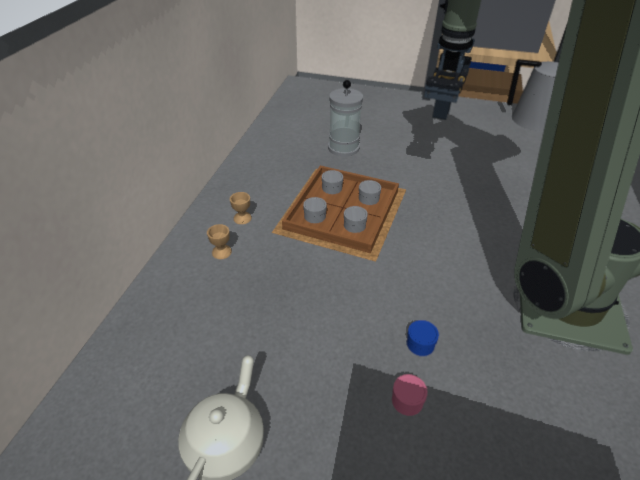

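The tray is centred and square on the mat to within about 2 mm, with one upright tin in each quarter. The bystanders have not moved.

```bash
python3 -c "
from workcell import env; print(env.job_done())"
```

```text
the job is handed in; nothing more can be done
None
```

The job is handed in at about 19 s of the 72 s allowed: one tin stands upright in each quarter of the tray, and the tray was then slid onto the cork mat and measured centred within about 2 mm and square to it, with the teapot, coffee press and egg cups left where they were.

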